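# Set the bracelet gauge to length and hold its cam lever shut

## Task

Slide the leg of the bracelet sizing gauge along its rail until its white pointer stands at the red length mark, leaving the yellow cam lever open until it is there. Then squeeze the sprung lever fully closed against the leg's black post without letting the leg slip off the mark, and finish still holding: one finger on the post, one on the lever, lever shut, pointer at the mark. Leave the blower, bench block, tray and spring bar tool where they are.

Things in the scene. Friction and masses are not known exactly. Their poses are not given: they have to be found in the camera images.
- gauge: Bracelet sizing gauge, fixed to the desk: black base plate 105 x 300 x 10 mm with an aluminium rail (top at 28 mm) along its y axis. Origin: on the desk surface, under the rail's centre line at mid-length; the plate spans x -44 to +60 mm, y -150 to +150 mm. Its z is up; its x points away from the robot, give or take the yaw. Grey scale ticks run along the +x side.
- leg (a joint): Position of the sliding leg (aluminium saddle 60 x 76 mm, top face 42 mm above the desk) along the gauge's +y axis, m, 0 to 0.16. The centre of the leg and its pointer are at gauge y = value - 0.08. It slides with about 3.5 N of friction and stays where it is left.
- pointer (a point): Tip of the white pointer (4 mm wide) on the leg's +x side, at gauge x = +42 mm, 14.5 mm above the desk; its y is that of the leg's centre.
- red_mark: Red pointed index block, 6 mm wide along y, 14 x 12 mm otherwise, fixed on the base plate on the gauge's +x side just beyond the pointer's path. Origin at the underside, at the side facing the rail, midway in y: gauge (+44 mm, y of the mark, 10 mm up). Axes parallel to the gauge's. The leg is at the mark when the pointer has the same gauge y.
- leg_post (a point): Black upright post on the leg to hold it by: 16 mm (gauge x) x 30 mm (gauge y), from 42 to 98 mm above the desk. This point is its centre, 70 mm up, at gauge x = +10 mm and the y of the leg's centre; axes parallel to the gauge's. A small rubber bumper stands 9 mm off its -x face between 54 and 74 mm above the desk. Its two y sides are free for gripping.
- cam_lever (a joint): Angle of the yellow cam lever, rad: 0 open (its rest position, a light spring returns it there when let go), 0.45 fully closed, blade parallel to the post's -x face, hard stop. The upright pivot pin (radius 6.5 mm) is on the leg at gauge x = -12 mm, 30 mm to -y of the leg's centre. Closing takes about 3 to 6 N pushed towards +x beside the post.
- lever_blade (a point): The lever's yellow blade, 8 mm thick, 60 mm long from the pivot, upright from 50 to 90 mm above the desk. This point is the middle of the blade, 30 mm from the pivot, 70 mm above the desk; its y axis runs along the blade away from the pivot. Closed, its outer (-x) face lies at gauge x = -16 mm, so post and blade together measure 34 mm along gauge x, from -16 to +18 mm; open, the blade slants out to gauge x = -36 mm near y = +11 mm from the leg's centre, and -42 mm at its tip.
- blower: Red silicone bulb blower standing upright, 60 mm diameter, 115 mm high, origin under its centre; leave alone.
- bench_block: Black aluminium bench block 60 x 60 x 28 mm with holes, origin under its centre; leave alone.
- tray: Bamboo tray 100 x 170 x 18 mm, origin under its centre; leave alone.
- bar_tool: Steel spring bar tool, 127 mm long, 8 mm thick, lying in the tray, origin under its middle, length along its x; leave alone.

How it is judged:
On the way:
1. the leg's pointer stands at the red mark with the cam lever still open (y of pointer in the frame of red_mark between -0.004 and 0.004 m and value of joint cam_lever below 0.1 rad), for 0.3 s.
At the end, for the whole second after the job is handed in: The pointer is within 4 mm of the red mark along the rail, the cam lever is closed beyond 0.40 rad (hard stop 0.45), and the fingers press on both the post and the lever blade with more than 2 N each, throughout the last second (y of pointer in the frame of red_mark between -0.004 and 0.004 m and value of joint cam_lever above 0.4 rad and contact force between the fingers and leg_c3 above 2 N and contact force between the fingers and cam_lever_c0 above 2 N); the arm keeps its last pose, push and grip.
It fails at once if the lever is closed (past 0.3 rad) while the pointer is more than 7 mm from the mark (value of joint cam_lever above 0.3 rad and not (y of pointer in the frame of red_mark between -0.007 and 0.007 m)).
It fails at once if a bystander is moved more than 20 mm (distance of any of blower, bench_block, tray, bar_tool from where it was at the start of the episode above 0.02 m).
It also fails if it takes over 45 s, if anything falls off the work surface, if the arm or the gripper's body presses on something with over 40 N, if the wrist force passes 120 N, or if a joint passes its speed limit or range.

## Robot

A 6-joint arm with a two-finger parallel gripper is mounted at the origin on the work surface. World frame = base frame: x ahead of the robot, y to its left, z up, the work surface at z = 0. Lengths are in m, angles in rad, forces in N, time in s.
With the tool pointing down it reaches from about 0.375 to 0.9 m from the base axis. Payload 3.1 kg.
Tool frame: the origin (TCP) lies at the centre of the arm's flange, where the gripper is bolted on; the fingertips stand 182 mm ahead of it and the grasp point (between the pads) lies 164 mm ahead of it; z points along the fingers, y is the line along which they close (so a half turn about z gives the same grasp; the last joint's range is limited). The gripper opens to 87 mm and grips with 3 to 60 N. Pads are 19 mm wide; open, the fingers measure 117 mm over their backs; the gripper's body (75 mm by 190 mm) begins 51 mm behind the grasp point.
Start: joints at [1.107, 0.527, 1.433, -0, 1.181, -0.178], TCP at [0.176, 0.6, 0.405] pointing down, gripper open.
Joint ranges: [-3.08, 3.08], [-0.75, 2.2], [0.22, 2.44], [-1.43, 4.57], [0, 2.65], [-2.85, 2.85]. Speed limits (rad/s): [2.79, 2.79, 3.14, 3.14, 3.14, 3.14].

## Interface

Orientations are given as a unit quaternion [x, y, z, w].
In Python, from rig import * gives the robot as it stands.
- The arm moves only by the tool move_arm, never from a script. Its argument "commands" is a list that holds one entry, the list of rows, each a list of 6 numbers: the shift along the tool's x, y, z in units of 40 mm (1.0 is 40 mm), then the turn, a rotation vector about the tool's x, y, z in rad. A call has 1 to 12 rows; each row is the pose to reach, as a shift and turn from the pose commanded when the call began, along the tool's axes at that moment; what a row does not reach only later rows make up. A row lasts 1/8 s, in which the tool goes at most 62.5 mm and 10.7 degrees, less where a joint would pass 70% of its speed; a pose out of reach is approached as far as the arm can. A call with a gripper value outside its range is refused whole. "claw" is the closure, from -1 (fully open) to 1 (shut), so that 0 is half open, set as the call begins (left out, the last holds). The fingers move at their own pace and stop on an object; "squeeze" is the grip in N (left out, the last holds). Time passes only in rows, so rows that repeat a pose let the fingers close. It gives the time, the measured TCP pose, the force, the opening and the grip force at its end, in the units of the state.
- get_obs(): the state, without advancing time (a new reading comes with each control period).
- camera(name): name is "scene" or "top"; returns a dict with "pixels" (420x560x3 uint8, blue, green, red), "range_z" (420x560 float32, m along the optical axis (not along the pixel's ray), 0 where there is no reading), "camera_matrix" (3x3 intrinsics, pixels), "D" ([k1, k2, p1, p2, k3] as OpenCV has them; the pictures are not rectified), "extrinsics" (4x4, takes a point from world to camera coordinates). Camera axes: x right, y up, looking along -z (the intrinsics and any distortion apply to the point x, -y, -z); pixel columns grow to the right and rows downward; lengths in m; the calibration is good to about 2 mm. A picture is of the moment at which its call begins.
- hand_in(): hands the job in; it is judged then, once.
The state is a dict: "time": time; "q": joint angles; "joint_velocities": joint speeds; "joint_torque": joint torques, N m; "position": TCP position; "tool_rot": TCP orientation; "ft_force": force on the tool from outside, world axes, zero at the start; "moment": the same for the moment, N m; "grip_width": finger opening in m; "grip_force": force on a finger pad.
Only numpy, scipy, OpenCV 4.12 (cv2) and the standard library are available. Lean on these libraries where they do the work, as an engineer would, in place of code of your own. Each camera call takes 0.05 s, during which the arm holds its last target. There are 200 camera calls.

## Working session

There is one attempt and no reset: what is moved stays moved. The work goes in short steps, Python scripts to look and compute and a tool call to move; the robot and the scene stay as the last step left them, time stands still between calls to the robot, and variables do not carry over. Pictures are saved under pics/ and viewed, at most 10 in all, crops included, and the job is handed in when it is done.

Besides the shell and the picture viewer there is one more tool, called after "Emit:" as a command line: name --argument value ..., lists and objects as JSON in quotes. move_arm: Moves the arm, as the interface text tells. Its arguments: {"type":"object","properties":{"commands":{"type":"array","items":{"type":"array","items":{"type":"array","items":{"type":"number"}}}},"claw":{"type":"number"},"squeeze":{"type":"number"}},"required":["commands"]}

```bash
mkdir -p pics; ls; cat > h.py <<'E'
from rig import *
import numpy as np, cv2
def pts(c):
    # world point per pixel from depth
    K,D,E=c["camera_matrix"],np.array(c["D"],float),np.array(c["extrinsics"])
    h,w=c["range_z"].shape
    u,v=np.meshgrid(np.arange(w),np.arange(h))
    n=cv2.undistortPoints(np.stack([u,v],-1).reshape(-1,1,2).astype(float),np.array(K,float),D).reshape(h,w,2)
    z=c["range_z"]
    P=np.stack([n[...,0]*z,-n[...,1]*z,-z],-1)
    return (P-E[:3,3])@E[:3,:3], n
def ray(c,uv,zp):
    K,D,E=np.array(c["camera_matrix"],float),np.array(c["D"],float),np.array(c["extrinsics"])
    n=cv2.undistortPoints(np.array(uv,float).reshape(-1,1,2),K,D).reshape(-1,2)
    d=np.c_[n[:,0],-n[:,1],-np.ones(len(n))]@E[:3,:3]
    o=-E[:3,:3].T@E[:3,3]
    return o+d*((zp-o[2])/d[:,2])[:,None]
E
python3 - <<'E'
from h import *
o=get_obs();print({k:np.round(v,3).tolist() for k,v in o.items()})
for n in("top","scene"):
    c=camera(n);cv2.imwrite(f"pics/{n}0.png",c["pixels"]);np.savez(f"{n}0.npz",**c)
    E=np.array(c["extrinsics"]);print(n,-E[:3,:3].T@E[:3,3])
E
```

```text
pics
{'time': 0.0, 'q': [1.107, 0.528, 1.434, -0.0, 1.181, -0.179], 'joint_velocities': [-0.001, 0.001, -0.001, 0.001, 0.002, -0.002], 'joint_torque': [0.0, -44.005, -17.659, 0.063, 0.058, -0.0], 'position': [0.175, 0.6, 0.404], 'tool_rot': [0.142, 0.99, -0.001, -0.0], 'ft_force': [0.255, -0.116, -0.058], 'moment': [-0.001, 0.017, 0.011], 'grip_force': 0.0, 'grip_width': 0.087}
top [ 0.38883591 -0.01120898  1.03394093]
scene [ 1.14146732 -0.18269525  0.80428926]
```

View pics/top0.png

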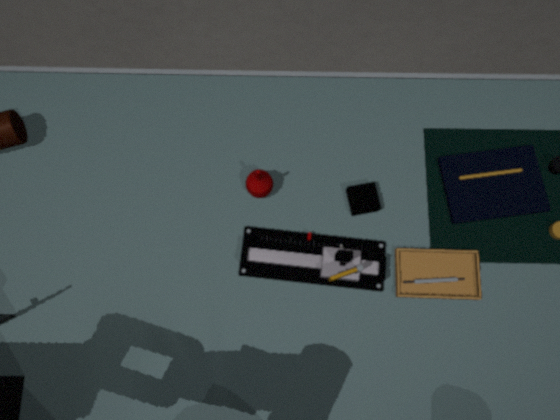

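View pics/scene0.png

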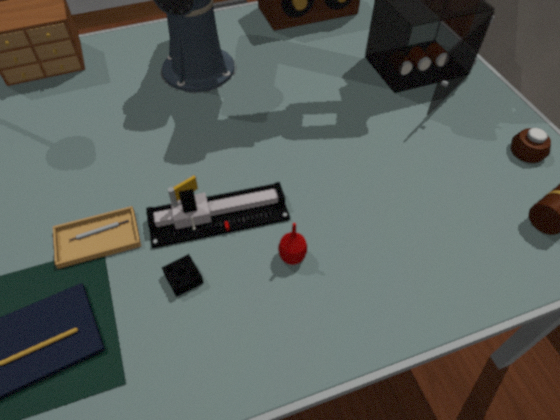

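The top view shows the gauge (plate about px 240–386 × 227–290). The leg is near px (341,262), the red mark near (310,236), the yellow lever near (348,272) and open, and the blower, block and tray are clear to the far and right sides. Now I'll measure.

```bash
python3 - <<'E'
from h import *
c=dict(np.load("top0.npz"));im=c["pixels"];P,_=pts(c)
big=cv2.resize(im[215:305,230:400],None,fx=4.7,fy=4.7,interpolation=cv2.INTER_CUBIC)
cv2.imwrite("pics/crop.png",np.clip(big.astype(float)*1.6,0,255).astype(np.uint8))
# plate screw heads by hand rays at z=.01 / plate outline
m=np.zeros(im.shape[:2],np.uint8);g=im.max(2)
roi=np.zeros_like(m);roi[215:305,230:392]=1
m=((g<45)&(roi>0)).astype(np.uint8)
m=cv2.morphologyEx(m,cv2.MORPH_CLOSE,np.ones((25,25)))
cs=max(cv2.findContours(m,0,2)[0],key=cv2.contourArea)
box=cv2.boxPoints(cv2.minAreaRect(cs));W=ray(c,box,.01);print(box,W.round(4),np.linalg.norm(np.diff(W[[0,1,2,3,0]],axis=0),axis=1))
hsv=cv2.cvtColor(im,cv2.COLOR_BGR2HSV)
r=((hsv[...,0]<8)|(hsv[...,0]>172))&(hsv[...,1]>150)&(g>60)
for n,mm in(("red",r),("yel",(hsv[...,0]>18)&(hsv[...,0]<35)&(hsv[...,1]>150)&(g>80))):
    k,l,s,ce=cv2.connectedComponentsWithStats(mm.astype(np.uint8))
    for i in range(1,k):
        if s[i,4]>6: print(n,s[i],ce[i],np.median(P[l==i],0).round(4), ray(c,ce[i],.022 if n=="red" else .09).round(4))
E
```

```text
[[238.45721 274.71393]
 [244.03552 225.12898]
 [389.0008  241.43756]
 [383.4225  291.02252]] [[ 0.4946  0.063   0.01  ]
 [ 0.5994  0.0548  0.01  ]
 [ 0.5698 -0.251   0.01  ]
 [ 0.4666 -0.2355  0.01  ]] [0.10514407 0.3071549  0.1043838  0.29981321]
red [246 170  26  27 522] [258.44827586 183.12643678] [0.6777 0.0242 0.0593] [[0.6891 0.0261 0.022 ]]
red [307 233   5   7  27] [308.85185185 235.88888889] [ 0.5765 -0.0821  0.0204] [[ 0.5764 -0.0818  0.022 ]]
yel [460 168  62  11 179] [490.17877095 173.36871508] [ 0.7192 -0.4672  0.0225] [[ 0.6972 -0.4391  0.09  ]]
yel [552 221   8  17 106] [556.06603774 229.08490566] [ 0.6016 -0.5998  0.0151] [[ 0.5859 -0.5562  0.09  ]]
yel [330 268  27  12  99] [342.78787879 273.71717172] [ 0.4925 -0.1425  0.0888] [[ 0.4917 -0.1418  0.09  ]]
```

View pics/crop.png

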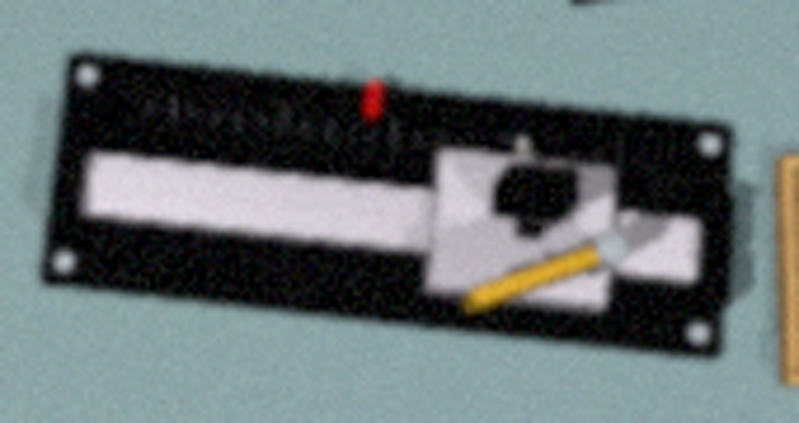

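The crop shows the screw heads at (87,75), (710,144), (63,262) and (699,332). The pointer tip is at (523,144), the red mark at (373,101), the post top around (537,192), and the blade runs from the pivot (610,247) to its tip (470,302).

```bash
python3 - <<'E'
from h import *
c=dict(np.load("top0.npz"));f=lambda a:(np.array(a,float)+.5)/4.7-.5+[230,215]
S=ray(c,f([[87,75],[710,144],[63,262],[699,332]]),.012)
# +y axis of gauge: right -> left
v=(S[0]-S[1]+S[2]-S[3])[:2];yaw=np.arctan2(-v[0],v[1])
x2=(S[0]+S[1]-S[2]-S[3])[:2];yaw2=np.arctan2(x2[1],x2[0])
print("yaws",yaw,yaw2,S.round(4), np.linalg.norm(v)/2,np.linalg.norm(x2)/2)
ex=np.array([np.cos(yaw),np.sin(yaw)]);ey=np.array([-ex[1],ex[0]])
o=S.mean(0)[:2]-.008*ex
G=lambda p:np.array([(p[:2]-o)@ex,(p[:2]-o)@ey]).round(4)
print("origin",o)
P=lambda uv,z:ray(c,f([uv]),z)[0]
for n,uv,z in(("ptr",(523,146),.0145),("red",(373,101),.022),("post",(537,192),.098),("pivot",(610,247),.09),("tip",(470,302),.09)):
    p=P(uv,z);print(n,p.round(4),G(p))
# cross check in scene camera: red and yellow depth
c=dict(np.load("scene0.npz"));im=c["pixels"];W,_=pts(c)
hsv=cv2.cvtColor(im,cv2.COLOR_BGR2HSV);H=hsv[...,0];s=hsv[...,1]>150
r=((H<8)|(H>172))&s;r[:,:215]=0;r[:,240:]=0;r[:210]=0;r[235:]=0
vv,uu=np.nonzero(r);print("scene red",uu.mean(),vv.mean(),ray(c,[[uu.mean(),vv.mean()]],.018),G(ray(c,[[uu.mean(),vv.mean()]],.018)[0]))
i=im[170:250,140:300];cv2.imwrite("pics/crop2.png",np.clip(cv2.resize(i,None,fx=4.7,fy=4.7,interpolation=2)*1.5,0,255).astype(np.uint8))
E
```

```text
yaws -0.09301585598205149 -0.09407920627649043 [[ 0.5875  0.0457  0.012 ]
 [ 0.5611 -0.2328  0.012 ]
 [ 0.5035  0.0537  0.012 ]
 [ 0.478  -0.2251  0.012 ]] 0.2798242809433274 0.08389256002001927
origin [ 0.52454216 -0.08887973]
ptr [ 0.5583 -0.1492  0.0145] [ 0.0392 -0.0569]
red [ 0.576 -0.082  0.022] [0.0506 0.0116]
post [ 0.5256 -0.1433  0.098 ] [ 0.0061 -0.0541]
pivot [ 0.5048 -0.1737  0.09  ] [-0.0118 -0.0863]
tip [ 0.4815 -0.1165  0.09  ] [-0.0403 -0.0315]
scene red 226.36486486486487 225.1216216216216 [[ 0.5777245  -0.08213584  0.018     ]] [0.0523 0.0117]
```

View pics/crop2.png

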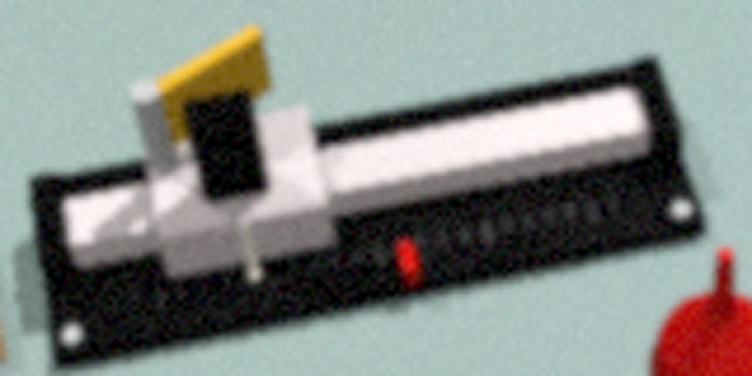

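```bash
cat >> h.py <<'E'
from scipy.spatial.transform import Rotation as Ro
YAW=-.0935;O=np.array([.5245,-.0889]);EX=np.array([np.cos(YAW),np.sin(YAW)]);EY=np.array([-EX[1],EX[0]])
def G(p): d=np.array(p)[:2]-O;return np.array([d@EX,d@EY])
def go(gx,gy,tz,xang,o=None):
    "row for TCP over gauge (gx,gy), height tz, tool x at world angle xang"
    o=o or get_obs();R=Ro.from_quat(o["tool_rot"])
    T=np.r_[O+gx*EX+gy*EY,tz];a=xang
    D=Ro.from_matrix(np.array([[np.cos(a),np.sin(a),0],[np.sin(a),-np.cos(a),0],[0,0,-1]]))
    print("row",np.r_[R.inv().apply(T-o["position"])/.04,(R.inv()*D).as_rotvec()].round(3),"gauge now",G(o["position"]).round(4),"z",round(o["position"][2],4),"ff",np.round(o["ft_force"],2),"grip",round(o["grip_width"],4),round(o["grip_force"],1),"t",round(o["time"],2))
E
python3 -c "
from h import *
go(.011,-.056,.404,np.pi+YAW)"
```

```text
row [-1.3747e+01 -1.5389e+01  2.1000e-02 -2.0000e-03 -1.0000e-03 -1.9100e-01] gauge now [-0.4118  0.6529] z 0.4039 ff [-0.21  0.02 -0.18] grip 0.0867 0.0 t 0.1
```

Emit:
move_arm --commands '[[[-13.75,-15.4,0,0,0,-0.19],[-13.75,-15.4,0,0,0,-0.19],[-13.75,-15.4,0,0,0,-0.19],[-13.75,-15.4,0,0,0,-0.19],[-13.75,-15.4,0,0,0,-0.19],[-13.75,-15.4,0,0,0,-0.19],[-13.75,-15.4,0,0,0,-0.19],[-13.75,-15.4,0,0,0,-0.19],[-13.75,-15.4,0,0,0,-0.19],[-13.75,-15.4,0,0,0,-0.19],[-13.75,-15.4,0,0,0,-0.19],[-13.75,-15.4,0,0,0,-0.19]]]' --claw -0.5

```text
time: 1.6
position: [0.4982, -0.0795, 0.4046]
tool_rot: [0.048, 0.999, 0.0, -0.0]
ft_force: [-0.2, 0.5, 0.6]
grip_width: 0.0655
grip_force: 0.0
```

```bash
python3 -c "
from h import *
go(.011,-.056,.300,np.pi+YAW)"
```

```text
row [-9.550e-01 -1.572e+00  2.613e+00  0.000e+00 -0.000e+00 -2.000e-03] gauge now [-0.0271  0.0069] z 0.4046 ff [-0.24  0.54  0.61] grip 0.0655 0.0 t 1.6
```

Emit:
move_arm --commands '[[[-0.95,-1.57,1.0,0,0,0],[-0.95,-1.57,2.0,0,0,0],[-0.95,-1.57,2.6,0,0,0],[-0.95,-1.57,2.6,0,0,0],[-0.95,-1.57,2.6,0,0,0],[-0.95,-1.57,2.6,0,0,0]]]'

```text
time: 2.35
position: [0.5301, -0.1434, 0.3023]
tool_rot: [0.047, 0.999, -0.001, 0.001]
ft_force: [0.0, -0.2, -0.4]
grip_width: 0.0656
grip_force: 0.0
```

```bash
python3 - <<'E'
from h import *
go(.012,-.056,.240,np.pi+YAW)
c=camera("scene");i=c["pixels"][110:260,130:310];cv2.imwrite("pics/s1.png",np.clip(cv2.resize(i,None,fx=4,fy=4,interpolation=2)*1.5,0,255).astype(np.uint8))
E
```

```text
row [-3.000e-02 -5.600e-02  1.557e+00 -1.000e-03  3.000e-03 -1.000e-03] gauge now [ 0.0106 -0.0537] z 0.3023 ff [ 0.04 -0.18 -0.37] grip 0.0656 0.0 t 2.35
```

View pics/s1.png

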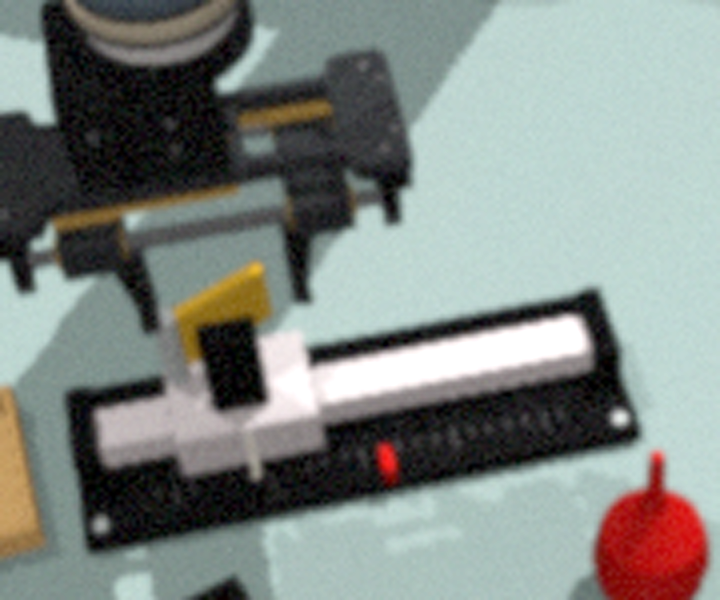

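The fingers (tips near (150,325) and (300,295)) straddle the post along the rail, above its top at (230,325). Descending to grip its y sides.

Emit:
move_arm --commands '[[[-0.03,-0.05,0.5,0,0,0],[-0.03,-0.05,1.0,0,0,0],[-0.03,-0.05,1.55,0,0,0],[-0.03,-0.05,1.55,0,0,0],[-0.03,-0.05,1.55,0,0,0]]]'

```text
time: 3.02
position: [0.5311, -0.1457, 0.2399]
tool_rot: [0.047, 0.999, -0.0, 0.001]
ft_force: [0.5, 0.2, 0.2]
grip_width: 0.0649
grip_force: 0.0
```

Emit:
move_arm --commands '[[[0,0,0,0,0,0],[0,0,0,0,0,0],[0,0,0,0,0,0],[0,0,0,0,0,0],[0,0,0,0,0,0],[0,0,0,0,0,0]]]' --claw 1 --squeeze 15

```text
time: 3.78
position: [0.5307, -0.1459, 0.2389]
tool_rot: [0.047, 0.999, -0.0, 0.0]
ft_force: [-1.8, -1.7, 2.2]
grip_width: 0.03
grip_force: 15.0
```

```bash
python3 - <<'E'
from h import *
o=get_obs();g=G(o["position"]);print(g)
go(g[0],.0116,o["position"][2],np.pi+YAW,o)
E
```

```text
[ 0.01145621 -0.05622034]
row [ 2.000e-03  1.696e+00 -1.000e-03 -0.000e+00  0.000e+00 -1.000e-03] gauge now [ 0.0115 -0.0562] z 0.2389 ff [-1.85 -1.74  2.16] grip 0.03 15.0 t 3.77
```

Opening is 30 mm, which is the post's width. Sliding now.

Emit:
move_arm --commands '[[[0,0.3,0,0,0,0],[0,0.6,0,0,0,0],[0,0.9,0,0,0,0],[0,1.2,0,0,0,0],[0,1.45,0,0,0,0],[0,1.6,0,0,0,0],[0,1.7,0,0,0,0],[0,1.7,0,0,0,0],[0,1.7,0,0,0,0],[0,1.7,0,0,0,0]]]'

```text
time: 5.03
position: [0.5371, -0.0775, 0.2388]
tool_rot: [0.048, 0.999, 0.001, 0.0]
ft_force: [-0.2, 3.1, 5.1]
grip_width: 0.03
grip_force: 15.0
```

```bash
cat > look.py <<'E'
from h import *
import sys
o=get_obs();print(G(o["position"]).round(4),np.round(o["ft_force"],2),o["grip_width"],o["time"])
c=camera("scene");np.savez("s.npz",**c)
i=c["pixels"][170:240,180:270];cv2.imwrite(sys.argv[1],np.clip(cv2.resize(i,None,fx=8,fy=8,interpolation=2)*1.5,0,255).astype(np.uint8))
E
python3 look.py pics/s2.png
```

```text
[0.0115 0.0125] [-0.21  3.11  5.06] 0.030025133059286845 5.025
```

View pics/s2.png

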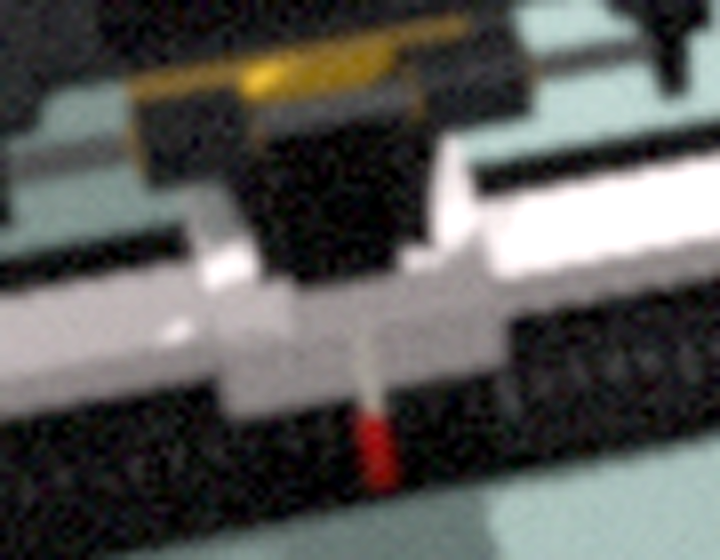

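The pointer (tip about (370,405)) runs straight into the red mark (about (370,415) to (382,488)). Checking with rays.

```bash
python3 - <<'E'
from h import *
c=dict(np.load("s.npz"));f=lambda a:(np.array(a,float)+.5)/8-.5+[180,170]
for n,uv,z in(("tip",(371,400),.0145),("root",(364,345),.0145),("red top",(372,420),.022),("red end",(383,488),.010)):
    print(n,G(ray(c,f([uv]),z)[0]).round(4))
im=c["pixels"];hsv=cv2.cvtColor(im,cv2.COLOR_BGR2HSV);H=hsv[...,0]
r=((H<8)|(H>172))&(hsv[...,1]>150);r[:,:215]=0;r[:,240:]=0;r[:215]=0;r[235:]=0
v,u=np.nonzero(r);print(u.mean(),v.mean(),G(ray(c,[[u.mean(),v.mean()]],.018)[0]).round(4))
E
```

```text
tip [0.0352 0.0138]
root [0.0165 0.0155]
red top [0.0473 0.0124]
red end [0.0611 0.0117]
226.84126984126985 226.0 [0.0549 0.0122]
```

Emit:
move_arm --commands '[[[0,-0.02,0,0,0,0],[0,-0.03,0,0,0,0],[0,-0.03,0,0,0,0],[0,-0.03,0,0,0,0]]]'

```text
time: 5.58
position: [0.537, -0.079, 0.2389]
tool_rot: [0.048, 0.999, 0.0, 0.0]
ft_force: [-0.6, 3.8, 5.0]
grip_width: 0.03
grip_force: 15.0
```

Emit:
move_arm --commands '[[[0,0,0,0,0,0],[0,0,0,0,0,0],[0,0,0,0,0,0],[0,0,0,0,0,0],[0,0,-0.7,0,0,0],[0,0,-1.4,0,0,0],[0,0,-2.1,0,0,0],[0,0,-2.1,0,0,0]]]' --claw -0.2

```text
time: 6.58
position: [0.5376, -0.0794, 0.3247]
tool_rot: [0.047, 0.999, -0.001, 0.002]
ft_force: [-0.6, -0.0, 0.2]
grip_width: 0.052
grip_force: 0.0
```

```bash
python3 look.py pics/s3.png; python3 - <<'E'
from h import *
go(-.012,.0126,.324,np.pi/2+YAW)
E
```

```text
[0.0122 0.0107] [-0.62 -0.04  0.25] 0.05203825213493374 6.575
row [ 5.90e-01  4.40e-02 -1.70e-02  1.00e-03  2.00e-03  1.57e+00] gauge now [0.0116 0.0108] z 0.3234 ff [ 0.16 -0.23 -0.07] grip 0.052 0.0 t 6.62
```

View pics/s3.png

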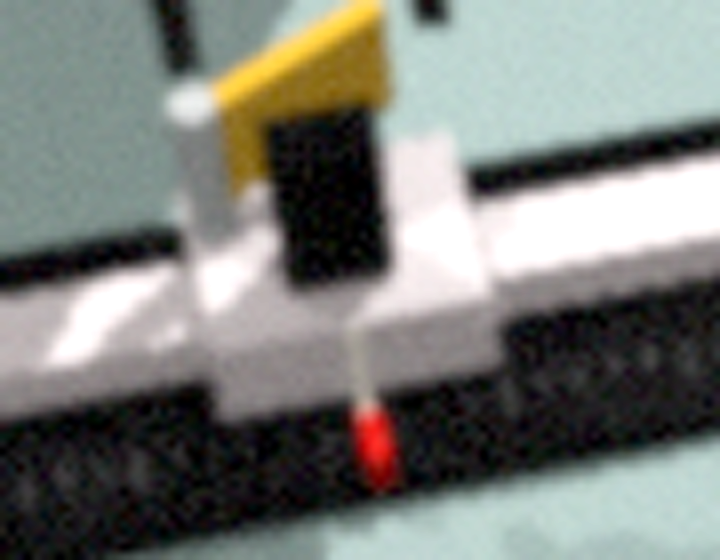

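The leg is free with the lever open, and the pointer (tip about (365,400)) is aligned with the red mark (about (375,448)) within roughly a millimetre. Turning 90° to straddle the post and lever.

Emit:
move_arm --commands '[[[0.59,0.12,0,0,0,0.17],[0.59,0.12,0,0,0,0.35],[0.59,0.12,0,0,0,0.52],[0.59,0.12,0,0,0,0.7],[0.59,0.12,0,0,0,0.87],[0.59,0.12,0,0,0,1.05],[0.59,0.12,0,0,0,1.22],[0.59,0.12,0,0,0,1.4],[0.59,0.12,0,0,0,1.57],[0.59,0.12,0,0,0,1.57],[0.59,0.12,0,0,0,1.57],[0.59,0.12,0,0,0,1.57]]]' --claw -1

```text
time: 8.12
position: [0.5139, -0.0722, 0.3224]
tool_rot: [0.739, 0.674, -0.0, -0.0]
ft_force: [0.1, -0.8, -0.2]
grip_width: 0.0871
grip_force: 0.0
```

```bash
python3 - <<'E'
from h import *
go(-.012,.0145,.236,np.pi/2+YAW)
c=camera("top");i=c["pixels"][200:310,230:400];cv2.imwrite("pics/t4.png",np.clip(cv2.resize(i,None,fx=4.7,fy=4.7,interpolation=2)*1.5,0,255).astype(np.uint8))
c=camera("scene");i=c["pixels"][110:250,170:330];cv2.imwrite("pics/s4.png",np.clip(cv2.resize(i,None,fx=4,fy=4,interpolation=2)*1.5,0,255).astype(np.uint8))
E
```

```text
row [-3.000e-02  5.000e-03  2.161e+00 -1.000e-03 -0.000e+00  1.000e-03] gauge now [-0.0121  0.0157] z 0.3224 ff [ 0.06 -0.84 -0.24] grip 0.0871 0.0 t 8.12
```

View pics/s4.png

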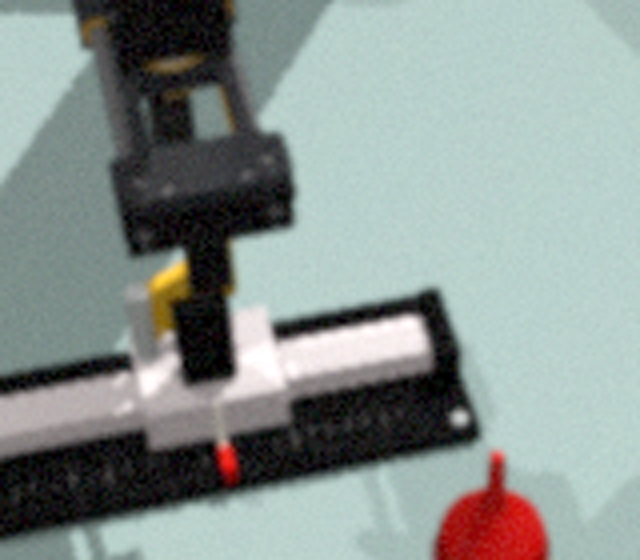

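The gripper now straddles post and lever across the rail: the near finger is in front of the post (about (207,260)) and the blade behind it. Pointer and mark are still aligned at about (225,440). Descending.

Emit:
move_arm --commands '[[[-0.03,0,0.5,0,0,0],[-0.03,0,1.0,0,0,0],[-0.03,0,1.5,0,0,0],[-0.03,0,1.9,0,0,0],[-0.03,0,2.15,0,0,0],[-0.03,0,2.15,0,0,0],[-0.03,0,2.15,0,0,0]]]'

```text
time: 9.1
position: [0.5141, -0.0734, 0.2372]
tool_rot: [0.74, 0.673, 0.0, 0.0]
ft_force: [0.5, 0.2, 0.4]
grip_width: 0.087
grip_force: 0.0
```

Emit:
move_arm --commands '[[[0,0,0,0,0,0],[0,0,0,0,0,0],[0,0,0,0,0,0],[0,0,0,0,0,0]]]' --claw -0.5 --squeeze 12

```text
time: 9.6
position: [0.5138, -0.0733, 0.2369]
tool_rot: [0.74, 0.673, 0.0, 0.0]
ft_force: [-0.4, -0.6, -0.3]
grip_width: 0.0659
grip_force: 0.0
```

```bash
python3 - <<'E'
from h import *
go(-.012,.0145,.236,np.pi/2+YAW)
E
```

```text
row [ 0.     0.002  0.022  0.     0.    -0.001] gauge now [-0.0121  0.0145] z 0.2369 ff [-0.36 -0.59 -0.35] grip 0.0659 0.0 t 9.6
```

Emit:
move_arm --commands '[[[0,-0.04,0,0,0,0],[0,-0.07,0,0,0,0],[0,-0.09,0,0,0,0],[0,-0.09,0,0,0,0]]]'

```text
time: 10.1
position: [0.5106, -0.0731, 0.2368]
tool_rot: [0.74, 0.673, 0.0, 0.001]
ft_force: [0.8, -0.3, -1.3]
grip_width: 0.0652
grip_force: 0.9
```

Emit:
move_arm --commands '[[[0,0.05,0,0,0,0],[0,0.1,0,0,0,0],[0,0.1,0,0,0,0]]]' --claw -0.3

```text
time: 10.48
position: [0.5147, -0.0735, 0.2368]
tool_rot: [0.74, 0.673, 0.0, 0.001]
ft_force: [3.7, 0.8, -2.0]
grip_width: 0.0567
grip_force: 1.6
```

```bash
python3 - <<'E'
from h import *
go(-.005,.0145,.2365,np.pi/2+YAW)
E
```

```text
row [ 0.002  0.155  0.007  0.001  0.    -0.001] gauge now [-0.0112  0.0144] z 0.2368 ff [ 3.67  0.84 -2.  ] grip 0.0567 1.6 t 10.47
```

Emit:
move_arm --commands '[[[0,0.05,0,0,0,0],[0,0.1,0,0,0,0],[0,0.14,0,0,0,0],[0,0.14,0,0,0,0]]]' --claw -0.05

```text
time: 10.98
position: [0.5202, -0.074, 0.2368]
tool_rot: [0.74, 0.673, 0.0, 0.0]
ft_force: [4.2, 1.3, -3.1]
grip_width: 0.0459
grip_force: 5.4
```

```bash
python3 look.py pics/s5.png
```

```text
[-0.0057  0.0144] [ 4.2   1.34 -3.06] 0.0459141406384694 10.975
```

View pics/s5.png

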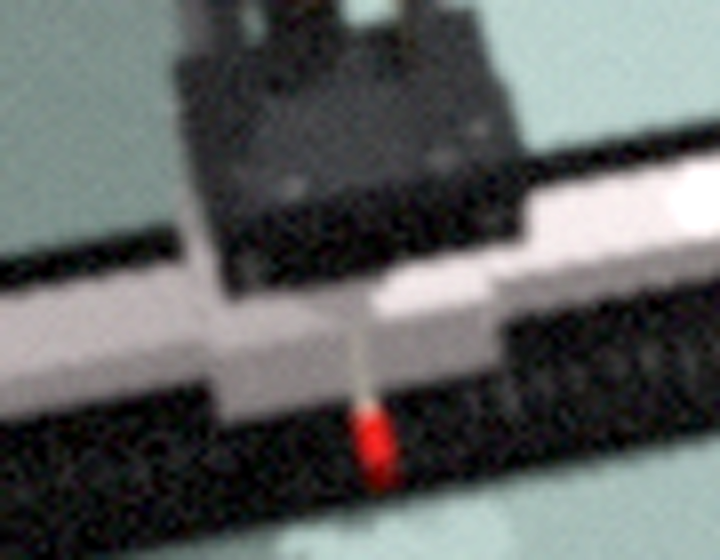

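The pointer (tip about (365,400)) has not moved and is still on the red mark (about (375,450)). Closing fully.

Emit:
move_arm --commands '[[[0,0.05,0,0,0,0],[0,0.1,0,0,0,0],[0,0.13,0,0,0,0],[0,0.13,0,0,0,0],[0,0.13,0,0,0,0],[0,0.13,0,0,0,0]]]' --claw 1 --squeeze 18

```text
time: 11.78
position: [0.5259, -0.0746, 0.2368]
tool_rot: [0.74, 0.673, 0.001, 0.001]
ft_force: [7.1, 0.9, -3.5]
grip_width: 0.0335
grip_force: 18.0
```

```bash
python3 look.py pics/s6.png
```

```text
[0.0001 0.0144] [ 7.12  0.85 -3.51] 0.033508510097805325 11.775
```

View pics/s6.png

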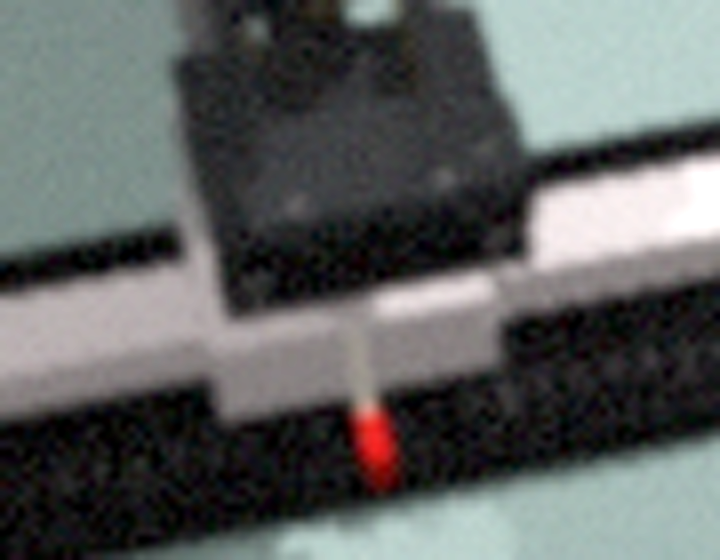

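Width is 33.5 mm, so post and blade are fully shut. The grip holds at 18 N, and the pointer (366,400) is still on the mark (376,450). Handing in.

```bash
python3 -c "
from rig import *
print(hand_in())"
```

```text
the job is handed in; nothing more can be done
None
```

I slid the leg to the red mark with the lever open, then closed the lever against the post, and handed in at about 12 s still gripping both at 18 N; the pointer looked within about 1 mm of the mark, and no verdict was returned.

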